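# Coffee pot from its stand to the brewer

### The job

Lift the coffee pot straight up off its stand and set it down upright on the bare bench top beside it. Then take it again by its side handle and gently set it flat in the brewer's drip tray under the brewing head, with the handle pointing out of the brewer's open front, and let go. Keep the pot upright and do not disturb the other things on the bench.

Things in the scene. Friction and masses are not known exactly. Their poses are not given: they have to be found in the camera images.
- coffee_pot: Steel coffee pot, loose, about 0.3 kg: round body 92 mm across, lid fixed on. Origin: centre of its underside; z up, the side handle points to its -x, a short spout to +x. Body and lid reach z = 100 mm, the lid grip z = 128 mm; the farthest point of the handle is 102 mm from the axis, of the spout 56 mm.
- pot_lid_grip (a point): Centre of the black bar grip on the pot's lid, on the pot's axis, 116 mm above its underside. The bar is 44 mm long (pot x), 18 mm wide (pot y) and 24 mm tall, with flat sides; pinch it across pot y.
- pot_handle (a point): Middle of the upright grip bar of the pot's black side handle, 92 mm from the pot's axis and 60 mm above its underside. The bar is 20 mm (radial) by 18 mm (pot y) by 66 mm tall, its top at 93 mm; flat sides, pinch it across pot y from above. 36 mm are free between bar and body.
- pot_stand: Fixed round stand, floor 14 mm above the bench, 4 mm lip of 106 mm inner diameter. Origin: bench level at its centre. Towards its -x, two steel plates (gap 32 mm, x -82 to -118 mm, tops 116 mm above the bench) hem in the pot's handle: no room for fingers, and the pot must go straight up until its handle (27 mm over its underside) is clear. Starts parallel to the pot.
- brewer: Fixed steel brewer, 160 mm wide, 262 mm tall. Origin: bench level under the centre of its round drip tray; its open front is -x. Tray floor 14 mm above the bench, lip 23 mm, inner diameter 112 mm. Column from x = +78 mm; brewing head from x = -18 mm to the back, underside at 178 mm, outlet over the tray centre down to 170 mm. No gripper fits over the lid there.
- shaker: Bystander: steel salt shaker, 53 mm across, 88 mm tall; origin at the centre of its underside.
- sauce_cup: Bystander: small cream sauce cup, 60 mm across, 32 mm tall; origin at the centre of its underside.
- sauce_cup_c: Bystander: second small cream sauce cup, 60 mm across, 32 mm tall; origin at the centre of its underside.
- label_roll: Bystander: white roll of labels, 69 mm across, 40 mm tall; origin at the centre of its underside.

How it is judged (in metres and radians):
On the way, in this order (a step that is already met when the one before it is completed fails the run):
1. the pot stands upright and released on the bench top, off its stand (height (world z) of coffee_pot below 0.007 m and angle between coffee_pot's own z axis and vertical below 0.06 rad and contact force between coffee_pot and the fingers below 0.1 N and linear speed of coffee_pot below 0.02 m/s and horizontal distance between coffee_pot and pot_stand above 0.1 m), for 0.2 s.
2. the pot is carried by its side handle (height (world z) of coffee_pot above 0.015 m and contact force between coffee_pot and the fingers above 1 N and distance between the grasp point and pot_handle below 0.05 m), for 0.2 s.
At the end, for the whole second after the job is handed in: The pot stands released and at rest in the drip tray: axis within 13 mm of the tray centre, underside within 5 mm of the tray floor, leaning under 3.4 degrees, the handle site at least 65 mm out of the open front from the tray centre (horizontal distance between coffee_pot and brewer below 0.013 m and height (world z) of coffee_pot between 0.009 and 0.019 m and angle between coffee_pot's own z axis and vertical below 0.06 rad and x of pot_handle in the frame of brewer below -0.065 m and linear speed of coffee_pot below 0.02 m/s and contact force between coffee_pot and the fingers below 0.1 N); the robot touches nothing.
It fails at once if the pot leans more than 26 degrees (angle between coffee_pot's own z axis and vertical above 0.45 rad).
It fails at once if the pot is rammed against the brewer (over 40 N) (contact force between coffee_pot and brewer above 40 N).
It fails at once if the shaker, sauce cup, second sauce cup or label roll is moved more than 30 mm (distance of any of shaker, sauce_cup, sauce_cup_c, label_roll from where it was at the start of the episode above 0.03 m).
It also fails if it takes over 61 s, if anything falls off the work surface, if the arm or the gripper's body presses on something with over 40 N, if the wrist force passes 120 N, or if a joint passes its speed limit or range.

### The arm

A 7-joint arm with a two-finger parallel gripper is mounted at the origin on a cart in front of the work surface, level with it; the furniture and walls round the work are solid. World frame = base frame: x ahead of the robot, y to its left, z up, the work surface at z = 0. Lengths are in m, angles in degrees, forces in N, time in s.
With the tool pointing down it reaches from about 0.425 to 0.875 m from the base axis. Payload 4.7 kg.
Tool frame: the origin (TCP) lies at the very end of the fingers, on their centre line; the grasp point (between the pads) lies 19 mm behind it; z points along the fingers, y is the line along which they close (so a half turn about z gives the same grasp; the last joint's range is limited). The gripper opens to 87 mm and grips with 3 to 60 N. Pads are 19 mm wide; open, the fingers measure 117 mm over their backs; the gripper's body (75 mm by 190 mm) begins 51 mm behind the grasp point.
Start: joints at [67.901, 18.392, -4.016, 83.108, 1.295, 78.541, -3.26], TCP at [0.253, -0.599, 0.223] pointing down, gripper open.
Joint ranges: [-163.93, 163.93], [-17.29, 119.83], [-79.2, 71.16], [3.27, 140.29], [-89.18, 269.18], [5.43, 117.66], [-154.24, 154.24]. Speed limits (degrees/s): [147.25, 147.25, 180, 180, 180, 180, 180].

### API

Orientations are given as [roll, pitch, yaw] about the fixed x, y, z axes, in that order (R = Rz(yaw) Ry(pitch) Rx(roll)).
In Python, from cell import get_obs, cams, ticket, finder gives the robot as it stands.
- The arm moves only by the shell command python3 -m creep 'ROWS' [FORCE]. ROWS is text: rows parted by semicolons, each of 5 numbers parted by spaces: the shift along the world's x, y, z in m, then the turn about the world's z in degrees, then the finger opening in m, from 0 to 0.087. A call has 1 to 8 rows; each row shifts and turns the commanded pose from where the row before left it; what a row does not reach is not made up. A row lasts 1/8 s, in which the tool goes at most 62.5 mm and 10.7 degrees, less where a joint would pass 70% of its speed; a pose out of reach is approached as far as the arm can. A call with a gripper value outside its range is refused whole. The fingers move at their own pace and stop on an object; FORCE is the grip in N (left out, the last holds). Time passes only in rows, so rows that do not move let the fingers close. It gives the time, the measured TCP pose, the force, the opening and the grip force at its end, in the units of the state.
- get_obs(): the state, without advancing time (a new reading comes with each control period).
- cams.read_camera(name): name is "scene" or "top" or "wrist"; returns the picture (400x640x3 uint8, red, green, blue); there is no depth.
- cams.calibration(name): a dict with "fx", "fy", "cx", "cy" (pixels), "k1" (the pictures are not rectified: a ray, as slopes to the right and down, at radius r is drawn at 1 + k1 r^2 times it, then the intrinsics apply), "extrinsics" (4x4, takes a point from world to camera coordinates). Camera axes: x right, y down, z forward; pixel columns grow to the right and rows downward; lengths in m; the calibration is good to about 2 mm. A picture is of the moment at which its call begins: read the wrist's pose just before it. calibration takes no time and is no camera call; for the wrist camera it gives the pose at the moment of the call.
- ticket.sign_off(): hands the job in; it is judged then, once.
Trained networks look in the newest picture that a camera, given by its name, has taken for a name from the list of things; names that differ only in an ending like _2 or _b are one class to them, and where a whole thing is asked for, a point or a joint stands for the part that bears it (a point fixed in the world has none). Each returns a list of dicts, best first, with "p" (0 to 1); they miss things now and then, are a little off and sometimes report something else, mostly with a low value. They report only what shows in the picture. A call takes as long as a camera call.
- finder.masks_of(name, camera): "mask" (400x640 bool, what is visible of it) and "xy" ([column, row] in pixels, amid what is visible of it).
- finder.tip_of(name, camera): "xy" ([column, row] in pixels: a listed point, or the origin of a listed thing).
The state is a dict: "time_s": time; "qpos": joint angles; "joint_velocities": joint speeds; "effort": joint torques, N m; "tool_pos": TCP position; "tool_rot": TCP orientation; "force": force on the tool from outside, world axes, zero at the start; "wrist_torque": the same for the moment, N m; "grip_width": finger opening in m; "grasp_force": force on a finger pad.
Only numpy, scipy, OpenCV 4.12 (cv2) and the standard library are available. Lean on these libraries where they do the work, as an engineer would, in place of code of your own. Each camera call takes 0.05 s, during which the arm holds its last target. There are 200 camera calls.

## Working session

There is one attempt and no reset: what is moved stays moved. The work goes in short steps, Python scripts to look and compute and a shell command to move; the robot and the scene stay as the last step left them, time stands still between calls to the robot, and variables do not carry over. Pictures are saved under pics/ and viewed, at most 13 in all, crops included, and the job is handed in when it is done.

```bash
ls; mkdir -p pics; cat > h.py <<'E'
import numpy as np, cv2
from cell import get_obs, cams, ticket, finder
def ray(cam,xy,c=None):
    c=c or cams.calibration(cam); E=np.array(c["extrinsics"])
    d=np.array([(xy[0]-c["cx"])/c["fx"],(xy[1]-c["cy"])/c["fy"]]); u=d.copy()
    for _ in range(20): u=d/(1+c["k1"]*(u@u))
    R=E[:3,:3]; o=-R.T@E[:3,3]; v=R.T@np.array([u[0],u[1],1]); return o,v/np.linalg.norm(v)
def atz(r,z): o,v=r; return o+v*(z-o[2])/v[2]
def tri(rs):
    A=0;b=0
    for o,v in rs:
        P=np.eye(3)-np.outer(v,v); A=A+P; b=b+P@o
    p=np.linalg.solve(A,b); return p,[np.linalg.norm((np.eye(3)-np.outer(v,v))@(p-o))for o,v in rs]
def save(cam,n): cv2.imwrite(f"pics/{n}.png",cams.read_camera(cam)[:,:,::-1])
E
cat > look.py <<'E'
from h import *
np.set_printoptions(precision=4,suppress=True)
o=get_obs();print(o["time_s"],o["tool_pos"],o["tool_rot"])
for c in("scene","top"): save(c,c+"0")
R={}
for n in"coffee_pot pot_lid_grip pot_handle pot_stand brewer shaker sauce_cup label_roll".split():
    for c in("scene","top"):
        for d in finder.tip_of(n,c)[:2]:
            r=ray(c,d["xy"]);R.setdefault(n,[]).append(r);print(n,c,np.round(d["xy"],1),round(d["p"],2),"z0:",atz(r,0)[:2])
for n,r in R.items():
    if len(r)==2: print(n,*tri(r))
E
python3 look.py
```

```text
pics
0.0 [ 0.2528 -0.5983  0.2215] [-179.8953    0.0053   22.9119]
coffee_pot scene [408.9 196.6] 0.56 z0: [ 0.5143 -0.2188]
coffee_pot top [405.6 197.5] 0.82 z0: [ 0.5133 -0.2246]
pot_lid_grip scene [411.3 164.7] 0.76 z0: [ 0.6857 -0.3514]
pot_lid_grip top [411.6 194. ] 0.84 z0: [ 0.5265 -0.2485]
pot_handle scene [378.2 179.2] 0.82 z0: [ 0.6525 -0.1889]
pot_handle top [382.4 185.5] 0.68 z0: [ 0.5618 -0.1382]
pot_stand scene [409.9 204.5] 0.94 z0: [ 0.4752 -0.1947]
pot_stand top [404.2 198.5] 0.75 z0: [ 0.5095 -0.219 ]
brewer scene [277.2 232.4] 0.73 z0: [0.5287 0.2339]
brewer top [285.5 200.3] 0.71 z0: [0.5111 0.233 ]
shaker scene [366.  201.1] 0.74 z0: [ 0.5541 -0.0808]
shaker top [365.8 185.7] 0.57 z0: [ 0.5622 -0.0745]
sauce_cup scene [241.8 272. ] 0.82 z0: [0.4133 0.3781]
sauce_cup scene [336.7 210. ] 0.66 z0: [0.552  0.0263]
sauce_cup top [243.  226.3] 0.75 z0: [0.4145 0.3933]
sauce_cup top [341.8 186.6] 0.55 z0: [0.5604 0.0175]
label_roll scene [184.2 266.5] 0.85 z0: [0.5016 0.5066]
label_roll top [215.  204.4] 0.55 z0: [0.5003 0.5022]
coffee_pot [ 0.5152 -0.2229 -0.0018] [np.float64(0.002622873746291758), np.float64(0.0026228737462917194)]
pot_lid_grip [ 0.5045 -0.2131  0.1241] [np.float64(0.006422806790222289), np.float64(0.006422806790222237)]
pot_handle [ 0.5473 -0.1222  0.0736] [np.float64(0.004594124731605112), np.float64(0.0045941247316050515)]
pot_stand [ 0.5158 -0.2272 -0.0343] [np.float64(0.000734665495323687), np.float64(0.0007346654953237235)]
brewer [0.5107 0.2357 0.0122] [np.float64(0.004269828685041115), np.float64(0.004269828685041111)]
shaker [ 0.56   -0.0789 -0.0024] [np.float64(0.0048985764886233), np.float64(0.004898576488623289)]
label_roll [ 0.5013  0.5046 -0.0011] [np.float64(0.0021548072618149546), np.float64(0.0021548072618149936)]
```

View pics/scene0.png

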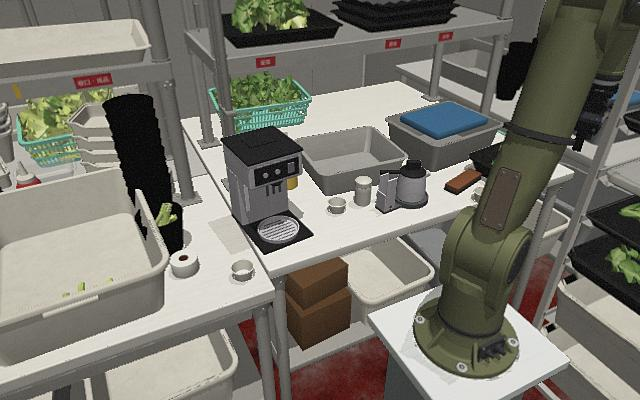

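View pics/top0.png

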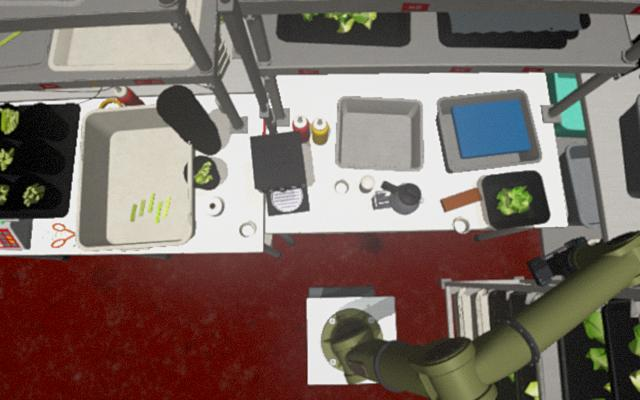

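The scene picture shows the pot on its stand at (410,185), with the plates at (385,195), the shaker at (363,190), cups at (337,205) and (242,270), the roll at (184,264) and the brewer tray at (277,230). The top view agrees and also shows a third cup-like object at (461,225). I'll crop to read the pot's orientation.

```bash
python3 - <<'E'
from h import *
a=cv2.imread("pics/scene0.png")[150:260,210:450];b=cv2.imread("pics/top0.png")[125:245,230:480]
a=cv2.resize(a,(700,300),interpolation=2);b=cv2.resize(b,(700,300),interpolation=2)
cv2.imwrite("pics/z.png",np.vstack([a,b]))
for n in("sauce_cup","pot_stand","coffee_pot","pot_lid_grip"):
  for c in ("scene","top"):
    for d in finder.masks_of(n,c)[:4]: print(n,c,d["p"],d["xy"],atz(ray(c,d["xy"]),.02)[:2])
o=get_obs();T=np.array(o["tool_pos"]);c=cams.calibration("wrist");E=np.array(c["extrinsics"])
print(T,o["tool_rot"],-E[:3,:3].T@E[:3,3],E[:3,:3].T,c["fx"])
E
```

```text
sauce_cup scene 0.79 [242.9, 266.9] [0.40845301 0.37466719]
sauce_cup scene 0.51 [334.8, 204.5] [0.55553933 0.03139707]
sauce_cup top 0.73 [385.9, 203.9] [ 0.48630015 -0.14455166]
sauce_cup top 0.63 [339.6, 187.0] [0.55441647 0.02699113]
sauce_cup top 0.47 [243.1, 229.6] [0.39959013 0.38858229]
pot_stand scene 0.6 [389.7, 204.0] [ 0.48193712 -0.12137894]
pot_stand top 0.7 [386.0, 204.1] [ 0.48553224 -0.14488816]
coffee_pot scene 0.78 [410.3, 179.1] [ 0.57672379 -0.26643309]
coffee_pot top 0.72 [402.4, 195.7] [ 0.51645228 -0.20839939]
pot_lid_grip scene 0.78 [409.7, 182.1] [ 0.56161648 -0.2531966 ]
pot_lid_grip top 0.82 [403.4, 195.3] [ 0.51791701 -0.21226949]
pot_lid_grip top 0.73 [281.6, 171.3] [0.6199649  0.24596077]
[ 0.25299739 -0.59876307  0.22259227] [1.79995097e+02 3.35925776e-03 2.29113927e+01] [ 0.32212216 -0.56960275  0.38511649] [[ 0.39058805 -0.88495358 -0.25357078]
 [-0.92056488 -0.37581552 -0.10640956]
 [-0.00112831  0.27499066 -0.96144624]] 348.5531085319532
```

View pics/z.png

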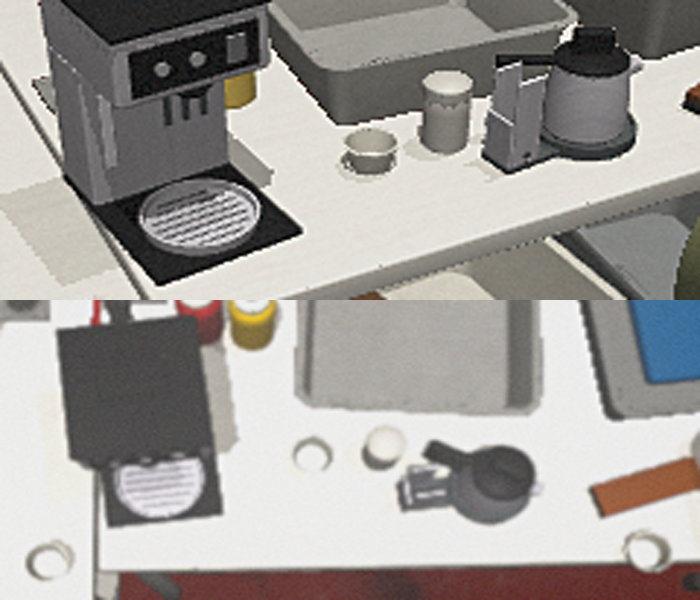

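The crops put the pot's handle pointing about world +y and the brewer front facing world -x. I'll move the wrist camera over the pot.

```bash
python3 -m creep '0 0 0.05 0 0.087;0 0 0.05 0 0.087;0.02 0.04 0.03 6 0.087;0.025 0.05 0.02 6 0.087;0.025 0.05 0.02 6 0.087;0.025 0.05 0.01 6 0.087;0.025 0.05 0 6 0.087;0.02 0.04 0 6 0.087'; python3 -m creep '0.02 0.04 0 6 0.087;0.02 0.04 0 5 0.087;0 0 0 0 0.087;0 0 0 0 0.087'
cat > wl.py <<'E'
import sys
from h import *
np.set_printoptions(precision=4,suppress=True)
save("wrist",sys.argv[1]);c=cams.calibration("wrist");o=get_obs();print(o["time_s"],o["tool_pos"],o["tool_rot"])
import json
for n in sys.argv[2:]:
    for d in finder.tip_of(n,"wrist")[:3]:
        r=ray("wrist",d["xy"],c);print(n,np.round(d["xy"],1),round(d["p"],2),"z0:",atz(r,0)[:2],"z.13",atz(r,.13)[:2],"z.074",atz(r,.074)[:2])
        open("rays.txt","a").write(json.dumps([sys.argv[1],n,r[0].tolist(),r[1].tolist()])+"\n")
E
python3 wl.py w1 coffee_pot pot_lid_grip pot_handle pot_stand shaker sauce_cup
```

```text
time_s: 2.3
tool_pos: [0.3941, -0.3163, 0.4032]
tool_rot: [179.9, 0.0, 59.2]
force: [-0.1, -0.7, -0.6]
grip_width: 0.0869
grasp_force: 0.0
time_s: 2.8
tool_pos: [0.4326, -0.2394, 0.4027]
tool_rot: [180.0, 0.1, 69.9]
force: [-0.8, -1.1, -0.3]
grip_width: 0.0873
grasp_force: 0.0
2.85 [ 0.4324 -0.24    0.4026] [-179.9996    0.0372   69.7766]
coffee_pot [362.5 122.1] 0.67 z0: [ 0.5118 -0.2206] z.13 [ 0.4995 -0.2089] z.074 [ 0.5048 -0.2139]
pot_lid_grip [370.2 125.7] 0.82 z0: [ 0.5216 -0.2302] z.13 [ 0.507  -0.2162] z.074 [ 0.5133 -0.2222]
pot_handle [371.9  50.2] 0.86 z0: [ 0.5594 -0.1235] z.13 [ 0.5361 -0.1341] z.074 [ 0.5461 -0.1295]
shaker [362.4  12.5] 0.9 z0: [ 0.5628 -0.0683] z.13 [ 0.5387 -0.0916] z.074 [ 0.5491 -0.0815]
```

View pics/w1.png

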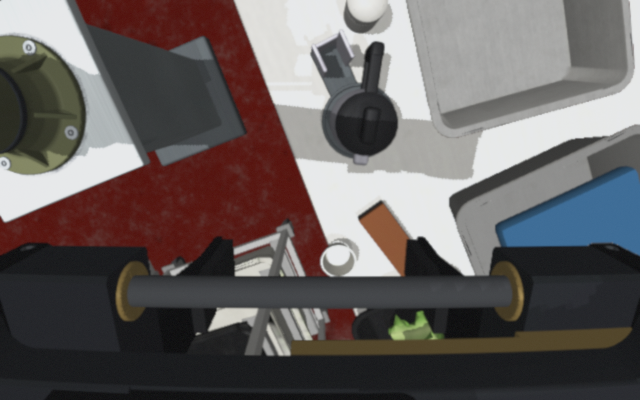

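The wrist view shows the pot at (362,122), its lid bar at (370,125) and its handle tip at (375,48). The plates stand empty at (332,55), so the handle is not between them but about 30° off. I'll take a second view.

```bash
python3 -m creep '0.02 0.03 -0.02 -1 0.087;0.02 0.03 -0.02 -1 0.087;0 0 0 0 0.087;0 0 0 0 0.087'
python3 wl.py w2 coffee_pot pot_lid_grip pot_handle pot_stand shaker sauce_cup
cat > tr.py <<'E'
from h import *
import json
np.set_printoptions(precision=4,suppress=True)
D={}
for l in open("rays.txt"):
    k,n,o,v=json.loads(l);D.setdefault(n,[]).append((np.array(o),np.array(v)))
for n,r in D.items():
    if len(r)>1:p,e=tri(r);print(n,p,np.round(e,4))
E
python3 tr.py
```

```text
time_s: 3.65
tool_pos: [0.4727, -0.1796, 0.3628]
tool_rot: [180.0, 0.0, 67.9]
force: [0.2, 0.2, 0.8]
grip_width: 0.0873
grasp_force: 0.0
3.7 [ 0.4727 -0.1801  0.363 ] [179.9618   0.0353  67.8103]
coffee_pot [354.1 168.8] 0.9 z0: [ 0.5132 -0.2207] z.13 [ 0.5101 -0.1934] z.074 [ 0.5114 -0.2052]
coffee_pot [346.8  56.3] 0.56 z0: [ 0.5608 -0.0656] z.13 [ 0.546  -0.0767] z.074 [ 0.5524 -0.0719]
pot_lid_grip [360.9 188.6] 0.92 z0: [ 0.512  -0.2539] z.13 [ 0.5093 -0.2184] z.074 [ 0.5104 -0.2337]
pot_handle [360.5 104.2] 0.62 z0: [ 0.5556 -0.1347] z.13 [ 0.5421 -0.1287] z.074 [ 0.5479 -0.1313]
shaker [346.8  58.3] 0.88 z0: [ 0.5598 -0.0681] z.13 [ 0.5452 -0.0786] z.074 [ 0.5515 -0.0741]
coffee_pot [ 0.4869 -0.1308  0.5372] [0.0487 0.0263 0.0229]
pot_lid_grip [ 0.5079 -0.2165  0.1342] [0.0015 0.0015]
pot_handle [ 0.5464 -0.1305  0.0782] [0.0012 0.0012]
shaker [ 0.5594 -0.0699  0.0129] [0.0012 0.0012]
```

```bash
python3 -m creep '0.018 -0.019 -0.02 -1 0.087;0.018 -0.019 -0.03 -1 0.087;0 0 -0.05 0 0.087;0 0 -0.05 0 0.07;0 0 -0.03 0 0.06;0 0 -0.02 0 0.05;0 0 0 0 0.05;0 0 0 0 0.05'; python3 - <<'E'
from h import *
save("wrist","w3");print(get_obs()["tool_pos"],[(d["xy"],d["p"]) for d in finder.tip_of("pot_lid_grip","wrist")])
E
```

```text
time_s: 5.0
tool_pos: [0.5096, -0.2171, 0.1637]
tool_rot: [179.9, 0.0, 65.9]
force: [0.4, 0.5, 0.2]
grip_width: 0.0517
grasp_force: 0.0
[ 0.5097968  -0.2171718   0.16395584] [([313.1, 231.3], 0.91)]
```

View pics/w3.png

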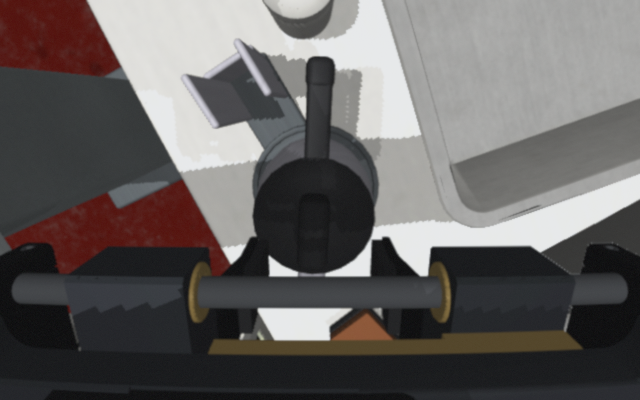

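The lid bar at (314,230) is centred between the fingers and aligned with them. The handle at (320,65) is clear of the plates at (240,85). Next: descend, grip and lift.

```bash
python3 -m creep '0 0 -0.025 0 0.05;0 0 -0.02 0 0.04;0 0 0 0 0.0;0 0 0 0 0;0 0 0 0 0;0 0 0 0 0;0 0 0 0 0' 30;  python3 -m creep '0 0 0.005 0 0;0 0 0.02 0 0;0 0 0.03 0 0;0 0 0.04 0 0;0 0 0.03 0 0;0 0 0 0 0;0 0 0 0 0'
```

```text
time_s: 5.98
tool_pos: [0.5092, -0.2169, 0.1182]
tool_rot: [180.0, 0.0, 65.9]
force: [-0.8, 0.5, 1.1]
grip_width: 0.018
grasp_force: 30.0
time_s: 6.85
tool_pos: [0.5082, -0.2165, 0.2409]
tool_rot: [-179.9, 0.0, 65.9]
force: [-0.2, -0.4, -3.6]
grip_width: 0.0177
grasp_force: 30.0
```

```bash
python3 -m creep '-0.004 0.02 0 3 0;-0.007 0.035 0 5 0;-0.007 0.035 0 5 0;-0.007 0.035 0 5 0;-0.007 0.035 0 4 0;-0.006 0.037 0 3 0;0 0 0 0 0;0 0 0 0 0';  python3 - <<'E'
from h import *
save("scene","s1");save("top","t1")
for n in("pot_handle","coffee_pot"):
    r=[ray(c,finder.tip_of(n,c)[0]["xy"]) for c in("scene","top")];print(n,*tri(r))
print(get_obs()["force"])
a=cv2.imread("pics/scene0.png");s=cv2.imread("pics/s1.png")[110:260,210:450];t=cv2.imread("pics/t1.png")[125:245,230:480]
cv2.imwrite("pics/z1.png",np.vstack([cv2.resize(s,(640,300)),cv2.resize(t,(640,300))]))
E
```

```text
time_s: 7.85
tool_pos: [0.4709, -0.0194, 0.2425]
tool_rot: [180.0, 0.0, 91.0]
force: [-0.2, -1.2, -3.3]
grip_width: 0.0181
grasp_force: 30.0
pot_handle [0.47682944 0.0800403  0.18273038] [np.float64(0.001132394404932069), np.float64(0.0011323944049321443)]
coffee_pot [ 0.46635452 -0.01327349  0.14274939] [np.float64(0.003853912060992789), np.float64(0.0038539120609927305)]
[-0.42812188  0.68374723 -3.17998667]
```

View pics/z1.png

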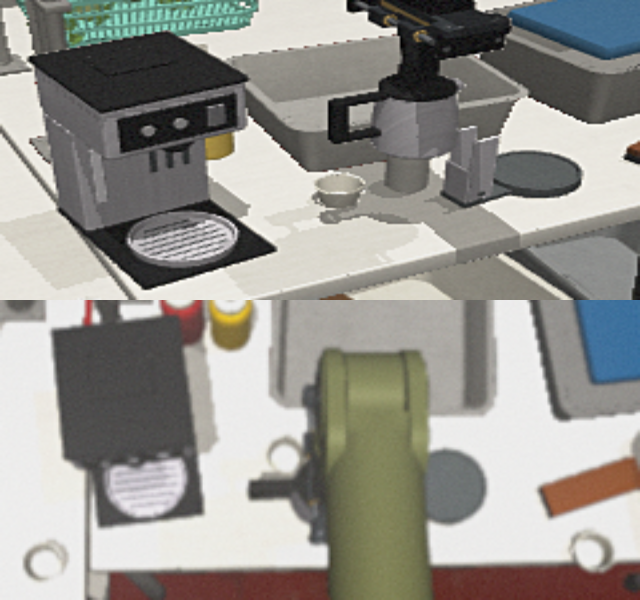

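The pot hangs upright from the lid grip over clear bench, and the shaker and cup are undisturbed. Lower it.

```bash
python3 -m creep '0 0 -0.03 0 0;0 0 -0.04 0 0;0 0 -0.035 0 0;0 0 -0.02 0 0;0 0 -0.006 0 0;0 0 0 0 0;0 0 0 0 0'; python3 -m creep '0 0 -0.002 0 0;0 0 -0.002 0 0;0 0 -0.002 0 0;0 0 0 0 0;0 0 0 0 0'
```

```text
time_s: 9.02
tool_pos: [0.4719, -0.0199, 0.1127]
tool_rot: [179.9, 0.0, 90.9]
force: [0.3, -0.8, -2.7]
grip_width: 0.018
grasp_force: 30.0
time_s: 9.65
tool_pos: [0.471, -0.0197, 0.1056]
tool_rot: [180.0, -0.0, 90.9]
force: [0.6, -0.1, -3.0]
grip_width: 0.0176
grasp_force: 30.0
```

```bash
python3 -m creep '0 0 -0.001 0 0;0 0 -0.001 0 0;0 0 -0.001 0 0;0 0 0 0 0;0 0 0 0 0'
```

```text
time_s: 10.28
tool_pos: [0.4712, -0.0195, 0.1042]
tool_rot: [180.0, 0.0, 90.9]
force: [-5.3, 0.7, 9.7]
grip_width: 0.0178
grasp_force: 30.0
```

```bash
python3 -m creep '0 0 0 0 0.02;0 0 0 0 0.04;0 0 0 0 0.05;0 0 0.02 0 0.05;0 0 0.04 0 0.06;0 0 0.05 0 0.08;0 0 0.05 0 0.087;0 0.01 0.03 0 0.087'; python3 -m creep '0.01 0 0 0 0.087;0 0 0 0 0.087;0 0 0 0 0.087'; rm rays.txt; python3 wl.py w4 coffee_pot pot_lid_grip pot_handle shaker sauce_cup
```

```text
time_s: 11.28
tool_pos: [0.4719, -0.0105, 0.2952]
tool_rot: [179.8, 0.1, 90.8]
force: [-0.2, 0.7, -0.6]
grip_width: 0.0815
grasp_force: 0.0
time_s: 11.65
tool_pos: [0.4802, -0.0101, 0.2909]
tool_rot: [-179.8, -0.0, 90.9]
force: [-1.8, 0.7, -0.1]
grip_width: 0.0864
grasp_force: 0.0
11.7 [ 0.4802 -0.0101  0.2911] [-179.8475   -0.0359   90.8848]
coffee_pot [315.3 168.1] 0.67 z0: [ 0.4739 -0.0178] z.13 [0.4754 0.0059] z.074 [ 0.4748 -0.0043]
pot_lid_grip [311.5 188.2] 0.77 z0: [ 0.4692 -0.0451] z.13 [ 0.4721 -0.0136] z.074 [ 0.4708 -0.0271]
pot_handle [309.7  93.8] 0.61 z0: [0.4655 0.0763] z.13 [0.4695 0.0731] z.074 [0.4678 0.0745]
shaker [375.8 206.5] 0.62 z0: [ 0.5568 -0.0691] z.13 [ 0.5346 -0.0307] z.074 [ 0.5442 -0.0472]
sauce_cup [376.5 136.4] 0.73 z0: [0.5521 0.0251] z.13 [0.5313 0.0365] z.074 [0.5403 0.0316]
```

```bash
python3 -m creep '-0.01 0.03 -0.01 0 0.087;0 0.04 -0.02 0 0.087;0 0 0 0 0.087;0 0 0 0 0.087'; python3 wl.py w5 coffee_pot pot_lid_grip pot_handle shaker sauce_cup; python3 tr.py
```

```text
time_s: 12.45
tool_pos: [0.4711, 0.0596, 0.2627]
tool_rot: [180.0, 0.0, 90.9]
force: [0.5, -0.1, -0.6]
grip_width: 0.0871
grasp_force: 0.0
12.5 [0.4713 0.0591 0.2629] [179.967    0.0326  90.8279]
coffee_pot [316.2 225. ] 0.78 z0: [ 0.4682 -0.0182] z.13 [0.4688 0.0284] z.074 [0.4686 0.0083]
pot_lid_grip [320.1 266.8] 0.61 z0: [ 0.4743 -0.0777] z.13 [ 0.473  -0.0129] z.074 [ 0.4735 -0.0408]
shaker [383.3 259.4] 0.91 z0: [ 0.5586 -0.0656] z.13 [ 0.5315 -0.0046] z.074 [ 0.5432 -0.0309]
sauce_cup [387.2 192.9] 0.86 z0: [0.5573 0.0261] z.13 [0.5306 0.0592] z.074 [0.5421 0.0449]
coffee_pot [ 0.4711 -0.0177  0.001 ] [0.0028 0.0028]
pot_lid_grip [ 0.4725 -0.014   0.1281] [0.0005 0.0005]
shaker [ 0.561  -0.074  -0.0173] [0.0012 0.0012]
sauce_cup [0.5545 0.0259 0.0013] [0.0026 0.0026]
```

View pics/w5.png

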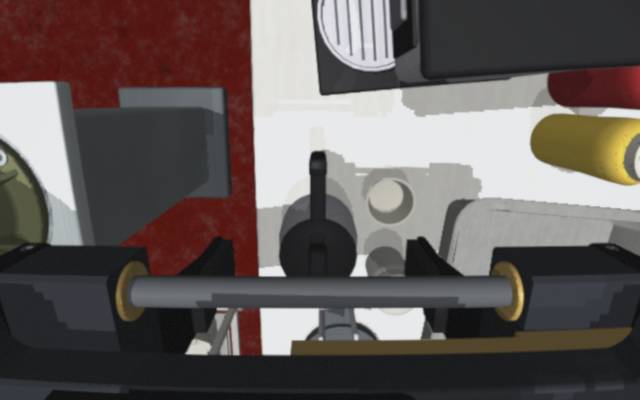

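The pot stands upright on the bench (underside z about 0.001) at (0.471, -0.017). The handle at (318,160) is centred between the fingers and aligned with them, and the tray is at (365,25). Grasp the handle.

```bash
python3 -m creep '0 0.0075 -0.03 0 0.08;0 0.0075 -0.05 0 0.07;0 0 -0.05 0 0.06;0 0 -0.04 0 0.06;0 0 -0.03 0 0.06;0 0 -0.016 0 0.06;0 0 0 0 0.06;0 0 0 0 0.06' 60; python3 -m creep '0 0 0 0 0.03;0 0 0 0 0;0 0 0 0 0;0 0 0 0 0;0 0 0 0 0;0 0 0 0 0'
```

```text
time_s: 13.75
tool_pos: [0.4721, 0.0753, 0.0478]
tool_rot: [179.9, 0.0, 90.9]
force: [0.4, -0.6, -0.7]
grip_width: 0.0599
grasp_force: 0.0
time_s: 14.5
tool_pos: [0.4708, 0.0752, 0.0466]
tool_rot: [-180.0, 0.0, 90.9]
force: [-0.9, 0.5, 0.6]
grip_width: 0.0177
grasp_force: 59.9
```

```bash
python3 -m creep '0 0 0.005 0 0;0 0 0.01 0 0;0 0 0.015 0 0;0 0 0.02 0 0;0 0 0.02 0 0;0 0 0 0 0;0 0 0 0 0;0 0 0 0 0'; rm rays.txt; python3 wl.py w6 brewer pot_lid_grip pot_handle sauce_cup; python3 look.py | grep -E "pot|brewer"
```

```text
time_s: 15.5
tool_pos: [0.4703, 0.0751, 0.1158]
tool_rot: [-179.9, -0.0, 90.9]
force: [-0.4, -0.0, -2.5]
grip_width: 0.0175
grasp_force: 59.9
15.55 [0.4703 0.0752 0.1158] [-179.9149   -0.0092   90.9118]
pot_handle [316.3 272.9] 0.69 z0: [0.4684 0.0058] z.13 [0.4688 0.0732] z.074 [0.4686 0.0442]
sauce_cup [414.1 255.6] 0.83 z0: [0.5536 0.0238] z.13 [0.5142 0.0828] z.074 [0.5311 0.0574]
coffee_pot scene [361.3 199.5] 0.88 z0: [ 0.5688 -0.0721]
coffee_pot top [352.8 204.4] 0.72 z0: [ 0.4904 -0.0222]
coffee_pot top [355.9 200.8] 0.52 z0: [ 0.5041 -0.0345]
pot_lid_grip scene [362.7 168.9] 0.59 z0: [ 0.7384 -0.1779]
pot_handle scene [334.8 194.8] 0.82 z0: [ 0.6318 -0.009 ]
pot_handle top [352.6 209.1] 0.57 z0: [ 0.4724 -0.0208]
pot_stand scene [411.4 201.7] 0.85 z0: [ 0.4862 -0.2084]
pot_stand top [405.  202.6] 0.62 z0: [ 0.4936 -0.2211]
brewer scene [276.9 232.3] 0.78 z0: [0.5295 0.2345]
brewer top [285.3 195.4] 0.9 z0: [0.5302 0.2338]
brewer top [354.8 205.2] 0.7 z0: [ 0.4872 -0.0297]
pot_handle [0.4763 0.0254 0.0983] [np.float64(0.04319740306957403), np.float64(0.04319740306957416)]
pot_stand [ 0.4972 -0.2212 -0.0105] [np.float64(0.002820550726139529), np.float64(0.0028205507261396447)]
```

```bash
python3 - <<'E'
from h import *
s=cv2.imread("pics/scene0.png")[110:260,210:450];w=cv2.imread("pics/w6.png")
cv2.imwrite("pics/z2.png",np.vstack([cv2.resize(s,(480,300)),cv2.resize(w,(480,300))]))
E
```

```text
(no output)
```

View pics/z2.png

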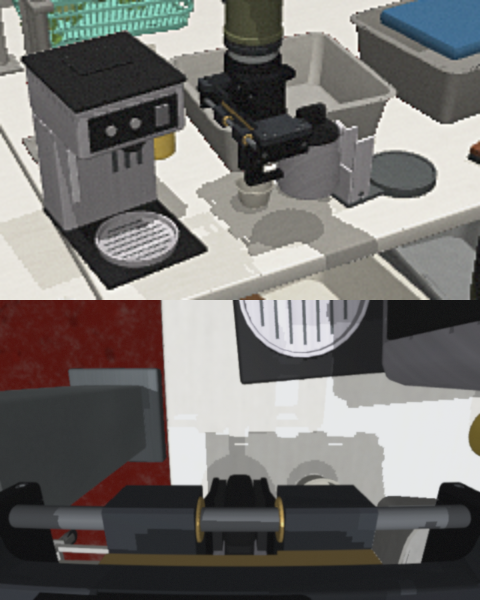

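The pot is lifted by its handle and clear of things, and the cup and shaker are undisturbed. The tray is cut off in the wrist view, at (305,310) in the mosaic. I'll raise the arm and shift to image the whole tray.

```bash
python3 -m creep '-0.005 0.01 0.03 0 0;-0.005 0.01 0.03 0 0;-0.005 0.01 0.03 0 0;-0.005 0.01 0.02 0 0;0 0 0 0 0;0 0 0 0 0'; python3 wl.py w7 brewer; python3 - <<'E'
from h import *
w=cv2.imread("pics/w7.png");cv2.imwrite("pics/z3.png",cv2.resize(w[0:200,150:500],(700,400),interpolation=2))
d=finder.masks_of("brewer","wrist");print([(x["p"],x["xy"]) for x in d])
E
```

```text
time_s: 17.4
tool_pos: [0.4507, 0.1145, 0.2256]
tool_rot: [-179.9, 0.0, 90.9]
force: [-0.4, -0.3, -3.9]
grip_width: 0.0178
grasp_force: 59.9
17.45 [0.4505 0.1144 0.2253] [-179.8915    0.0212   90.8611]
brewer [388.6  64.2] 0.91 z0: [0.5206 0.2307] z.13 [0.4968 0.2169] z.074 [0.507  0.2228]
[(0.85, [504.0, 90.0])]
```

View pics/z3.png

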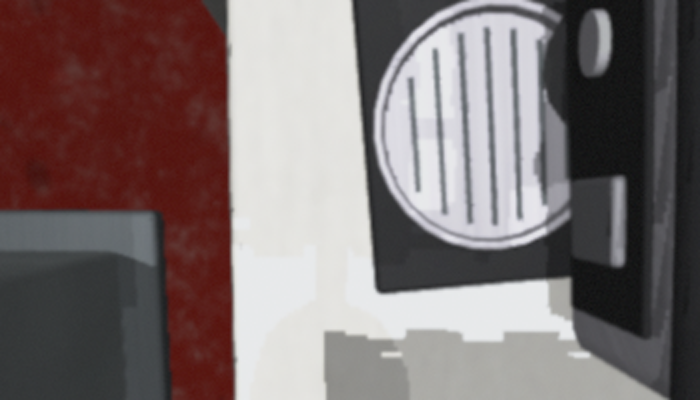

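The tray is a circle at crop (490,125) of radius about 120, and the plate's front edge runs (357,0)–(378,290). Fit these metrically.

```bash
python3 - <<'E'
from h import *
c=cams.calibration("wrist");w=cv2.imread("pics/w7.png")
g=w.max(2)
n,l,st,ce=cv2.connectedComponentsWithStats((g>90).astype(np.uint8))
k=l[62,150+490//2-3] if l[62,392]==0 else l[62,392]
m=(l==k).astype(np.uint8);print(st[k])
cn=max(cv2.findContours(m,0,1)[0],key=len)[:,0]
s=cn[(cn[:,0]<395)&(cn[:,1]>2)]
P=np.array([atz(ray("wrist",p,c),.023)[:2] for p in s])
from scipy.optimize import least_squares
f=least_squares(lambda q:np.hypot(*(P-q[:2]).T)-q[2],[.52,.235,.06],loss="soft_l1",f_scale=.001)
print("circle",f.x,np.abs(f.fun).mean(),len(P))
for z in(0,.01,.014):
  E=[atz(ray("wrist",(150+a/2,b/2),c),z)[:2] for a,b in((357,10),(378,288),(380,291),(560,277))]
  d=E[1]-E[0];e=E[3]-E[2];print(z,E,"yaw front",np.degrees(np.arctan2(d[0],-d[1])),"side",np.degrees(np.arctan2(e[1],e[0])))
E
```

```text
[ 336    0  100  125 9784]
circle [0.5210768  0.22812176 0.05690016] 0.0010878050745169762 189
0 [array([0.4561637 , 0.28702424]), array([0.47095469, 0.14617518]), array([0.47211383, 0.14454022]), array([0.57168607, 0.15432472])] yaw front 5.994830953151983 side 5.612172751319699
0.01 [array([0.45599404, 0.28451293]), array([0.47040377, 0.14729439]), array([0.47153303, 0.14570158]), array([0.5685387 , 0.15523387])] yaw front 5.9948309531519905 side 5.6121727513197
0.014 [array([0.45592617, 0.2835084 ]), array([0.4701834 , 0.14774208]), array([0.47130071, 0.14616612]), array([0.56727975, 0.15559754])] yaw front 5.994830953151979 side 5.612172751319706
```

The tray centre is about (0.521, 0.230) with yaw about 6°. The fitted lip radius is 57 mm, and the plate side lies 77–80 mm from the centre, so both checks hold. Turn the pot beside the brewer at height.

```bash
python3 -m creep '-0.004 -0.004 0 5 0;-0.004 -0.004 0 8 0;-0.004 -0.004 0 8 0;-0.004 -0.004 0 8 0;-0.004 -0.004 0 8 0;-0.004 -0.004 0 8 0;-0.004 -0.004 0 8 0;-0.003 -0.002 0 8 0'; python3 -m creep '0 0 0 8 0;0 0 0 8 0;0 0 0 8 0;0 0 0 6 0;0 0 0 4 0;0 0 0 0 0;0 0 0 0 0;0 0 0 0 0'
cat > chk.py <<'E'
from h import *
np.set_printoptions(precision=4,suppress=True)
for c in("scene","top"): save(c,c+"9")
for n in("pot_lid_grip","pot_handle","coffee_pot"):
    D=[finder.tip_of(n,c)[:1] for c in("scene","top")];print(n,[(np.round(x[0]["xy"]),round(x[0]["p"],2)) if x else None for x in D])
    if all(D): print(*tri([ray(c,x[0]["xy"]) for c,x in zip(("scene","top"),D)]))
print(get_obs()["tool_pos"],get_obs()["force"])
E
python3 chk.py; python3 - <<'E'
from h import *
s=cv2.imread("pics/scene9.png")[110:260,210:450];w=cv2.imread("pics/top9.png")[125:245,230:480]
cv2.imwrite("pics/z4.png",np.vstack([cv2.resize(s,(480,300)),cv2.resize(w,(480,230))]))
E
```

```text
time_s: 18.55
tool_pos: [0.4192, 0.0845, 0.2256]
tool_rot: [-179.9, -0.1, 152.1]
force: [-0.3, 0.1, -4.0]
grip_width: 0.0178
grasp_force: 59.9
time_s: 19.55
tool_pos: [0.4199, 0.0851, 0.2264]
tool_rot: [180.0, -0.0, -174.1]
force: [0.3, 0.4, -3.6]
grip_width: 0.0178
grasp_force: 59.9
pot_lid_grip [(array([323., 134.]), 0.85), (array([324., 180.]), 0.46)]
[0.5159 0.0897 0.2861] [np.float64(0.0014586281403495818), np.float64(0.0014586281403494925)]
pot_handle [(array([342., 168.]), 0.64), None]
coffee_pot [(array([322., 170.]), 0.79), None]
[0.42   0.0852 0.2266] [-0.144  -0.3234 -3.4316]
```

View pics/z4.png

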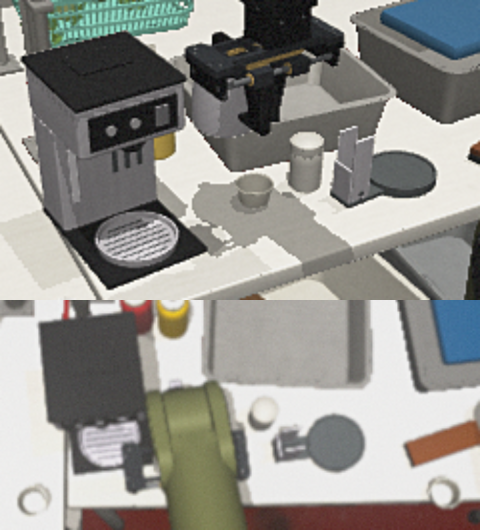

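The pot is beside the brewer with its handle toward the robot. The cup at (253,190) and shaker at (305,165) are untouched. The lid reads about 5–10 mm low, which suggests a little sag. Lower to entry height and check again.

```bash
python3 -m creep '0 0 -0.02 0 0;0 0 -0.03 0 0;0 0 -0.03 0 0;0 0 -0.03 0 0;0 0 -0.022 0 0;0 0 -0.012 0 0;0 0 0 0 0;0 0 0 0 0'; python3 chk.py; python3 - <<'E'
from h import *
# contour of pot body in scene mask: predicted vs. seen lid-grip & base pixel for untilted pot
c=cams.calibration("scene");E=np.array(c["extrinsics"])
def pr(p):
    q=E[:3,:3]@p+E[:3,3];u=q[:2]/q[2];u=u*(1+c["k1"]*(u@u));return [c["fx"]*u[0]+c["cx"],c["fy"]*u[1]+c["cy"]]
t=np.array(get_obs()["tool_pos"]);a=t+[.092,.0094,0];b=t[2]-.0466
for z in(0,.1,.116,.128): print(z,np.round(pr(np.array([a[0],a[1],b+z])),1))
cv2.imwrite("pics/z5.png",cv2.resize(cv2.imread("pics/scene9.png")[150:240,270:400],(780,540),interpolation=2))
E
```

```text
time_s: 20.95
tool_pos: [0.4208, 0.0854, 0.0835]
tool_rot: [180.0, 0.1, -174.1]
force: [-0.3, 1.3, -2.7]
grip_width: 0.0175
grasp_force: 59.9
pot_lid_grip [(array([322., 182.]), 0.93), (array([321., 193.]), 0.65)]
[0.5052 0.0993 0.1462] [np.float64(0.0020955732252409764), np.float64(0.0020955732252410163)]
pot_handle [(array([340., 211.]), 0.69), None]
coffee_pot [(array([321., 213.]), 0.72), (array([323., 198.]), 0.66)]
[0.5118 0.0959 0.0344] [np.float64(0.004944460856657903), np.float64(0.004944460856657813)]
[0.4201 0.0852 0.0828] [ 0.3411 -0.3441 -2.5984]
0 [322.7 212.7]
0.1 [322.6 183.7]
0.116 [322.6 178.8]
0.128 [322.6 175.1]
```

View pics/z5.png

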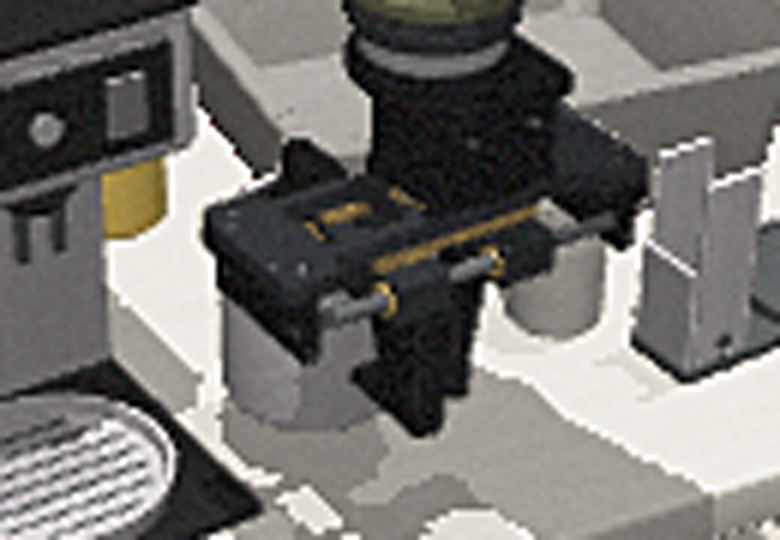

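The pot hangs upright: the underside is at (321,213) against a predicted (322.7,212.7), and the lid bar is as predicted. Slide it in sideways below the head.

```bash
python3 -m creep '0.001 0.015 -0.002 0 0;0.001 0.02 0 0 0;0.001 0.02 0 0 0;0.001 0.02 0 0 0;0.001 0.015 0 0 0;0.001 0.01 0 0 0;0 0 0 0 0;0 0 0 0 0'; python3 -m creep '0.001 0.01 0 0 0;0.001 0.01 0 0 0;0.001 0.01 0 0 0;0.001 0.0055 0 0 0;0 0 0 0 0;0 0 0 0 0'; python3 chk.py
```

```text
time_s: 22.35
tool_pos: [0.426, 0.1845, 0.0805]
tool_rot: [-180.0, -0.0, -174.1]
force: [-0.2, -0.4, -3.1]
grip_width: 0.0176
grasp_force: 59.9
time_s: 23.1
tool_pos: [0.4299, 0.2204, 0.0804]
tool_rot: [-180.0, -0.0, -174.1]
force: [0.5, -0.5, -3.2]
grip_width: 0.0174
grasp_force: 59.9
pot_lid_grip [(array([275., 189.]), 0.74), (array([283., 191.]), 0.62)]
[0.5158 0.2318 0.153 ] [np.float64(0.004115792688226356), np.float64(0.004115792688226336)]
pot_handle [(array([290., 224.]), 0.91), (array([215., 206.]), 0.65)]
[0.3917 0.3532 0.2071] [np.float64(0.10724513488163044), np.float64(0.1072451348816304)]
coffee_pot [(array([275., 224.]), 0.89), (array([285., 198.]), 0.54)]
[0.5155 0.2375 0.0399] [np.float64(0.0057744329479451776), np.float64(0.005774432947945092)]
[0.43   0.2206 0.0806] [-1.1421  0.3752 -3.5551]
```

```bash
python3 -m creep '0 0 -0.005 0 0;0 0 -0.005 0 0;0 0 -0.004 0 0;0 0 -0.002 0 0;0 0 -0.001 0 0;0 0 0 0 0;0 0 0 0 0'; python3 -m creep '0 0 -0.001 0 0;0 0 0 0 0;0 0 0 0 0'; python3 -m creep '0 0 -0.001 0 0;0 0 0 0 0;0 0 0 0 0'
```

```text
time_s: 24.38
tool_pos: [0.4301, 0.2208, 0.0637]
tool_rot: [180.0, 0.0, -174.1]
force: [0.5, 0.5, -4.3]
grip_width: 0.018
grasp_force: 59.9
time_s: 24.75
tool_pos: [0.43, 0.2207, 0.0626]
tool_rot: [180.0, 0.0, -174.1]
force: [0.3, -0.6, -3.6]
grip_width: 0.0176
grasp_force: 59.9
time_s: 25.12
tool_pos: [0.43, 0.2207, 0.0616]
tool_rot: [180.0, 0.0, -174.1]
force: [-0.6, 0.4, -3.1]
grip_width: 0.0177
grasp_force: 59.9
```

Still hanging, with no lip contact (underside about 0.015). Lower a little further.

```bash
python3 -m creep '0 0 -0.001 0 0;0 0 0 0 0;0 0 0 0 0'; python3 -m creep '0 0 -0.0005 0 0;0 0 0 0 0;0 0 0 0 0'
```

```text
time_s: 25.5
tool_pos: [0.4301, 0.2208, 0.0607]
tool_rot: [180.0, 0.0, -174.1]
force: [-0.5, -0.4, -2.0]
grip_width: 0.0176
grasp_force: 59.9
time_s: 25.88
tool_pos: [0.43, 0.2208, 0.0605]
tool_rot: [-180.0, 0.0, -174.1]
force: [-3.4, -2.1, 5.2]
grip_width: 0.0177
grasp_force: 59.9
```

Touchdown at 5 N. Release and back off straight up.

```bash
python3 -m creep '0 0 0 0 0.02;0 0 0 0 0.03;0 0 0 0 0.045;0 0 0 0 0.05;0 0 0.01 0 0.05;0 0 0.03 0 0.05;0 0 0.04 0 0.05;0 0 0.04 0 0.05' 10; python3 -m creep '0 -0.03 0.05 0 0.05;0 -0.05 0.04 0 0.05;0 -0.05 0.02 0 0.05;0 -0.05 0 0 0.05;0 0 0 0 0.05;0 0 0 0 0.05'; rm -f rays.txt; python3 chk.py; python3 - <<'E'
from h import *
s=cv2.imread("pics/scene9.png")[110:290,170:450];w=cv2.imread("pics/top9.png")[125:245,200:480]
cv2.imwrite("pics/z6.png",np.vstack([cv2.resize(s,(560,360)),cv2.resize(w,(560,240))]))
E
```

```text
time_s: 26.88
tool_pos: [0.4299, 0.2209, 0.1819]
tool_rot: [180.0, 0.0, -174.1]
force: [1.3, -0.1, -1.0]
grip_width: 0.0501
grasp_force: 0.0
time_s: 27.62
tool_pos: [0.4299, 0.0428, 0.2896]
tool_rot: [180.0, 0.0, -174.1]
force: [-0.8, -0.3, 0.6]
grip_width: 0.0497
grasp_force: 0.0
pot_lid_grip [(array([275., 197.]), 0.96), (array([286., 192.]), 0.56)]
[0.5205 0.2276 0.1236] [np.float64(0.006704700461591099), np.float64(0.006704700461591088)]
pot_handle [(array([291., 230.]), 0.91), (array([285., 219.]), 0.56)]
[0.4288 0.228  0.076 ] [np.float64(0.0013804290084685562), np.float64(0.0013804290084684684)]
coffee_pot [(array([278., 229.]), 0.76), (array([284., 196.]), 0.94)]
[0.5213 0.2349 0.0184] [np.float64(0.0018563792306782634), np.float64(0.001856379230678415)]
[0.4299 0.0424 0.2891] [ 0.409  -0.8053  0.4421]
```

View pics/z6.png

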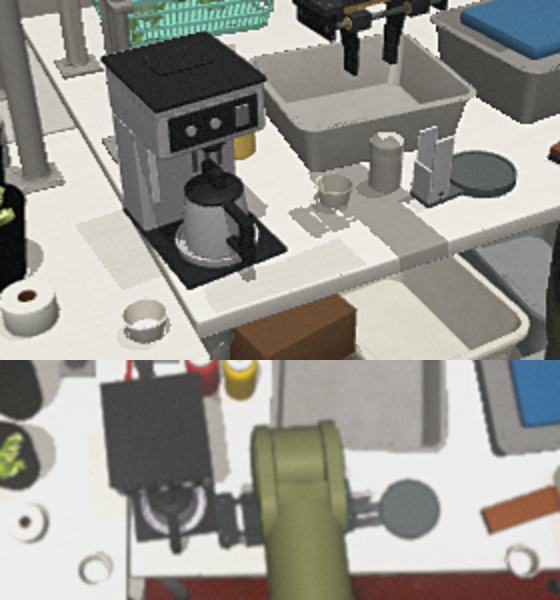

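The pot stands flat in the tray at about (0.521, 0.232) with an even ring of tray around it and the handle out of the front. The bystanders in view, the cups, shaker and roll, look undisturbed. Hand in.

```bash
python3 -c "
from cell import ticket
print(ticket.sign_off())"
```

```text
the job is handed in; nothing more can be done
None
```

The pot was set upright on the bench, retaken by its handle, placed flat in the drip tray with the handle out of the open front, and released. I handed the job in at about 28 s; sign-off returned no verdict.

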